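Let a wound hose reel back to its mark on the ratchet pawl

ROBOT

A 6-joint arm with a two-finger parallel gripper is mounted at the origin on the work surface. World frame = base frame: x ahead of the robot, y to its left, z up, the work surface at z = 0. Lengths are in m, angles in rad, forces in N, time in s.
With the tool pointing down it reaches from about 0.35 to 0.975 m from the base axis. Payload 7.1 kg.
Tool frame: the origin (TCP) lies on the centre line of the jaws, within the pads' length; the fingertips stand 17 mm ahead of it and the grasp point (between the pads) lies 2 mm behind it (tip_extent is the distance from the TCP to the fingertips, in m); z points along the fingers, y is the line along which they close (so a half turn about z gives the same grasp; the last joint's range is limited). The gripper opens to 88 mm and grips with 3 to 60 N. Pads are 20 mm wide; open, the fingers measure 115 mm over their backs; the gripper's body (75 mm by 178 mm) begins 61 mm behind the grasp point.
Start: joints at [1.248, 0.423, 1.63, -0, 1.089, -0.019], TCP at [0.187, 0.596, 0.24] pointing down, gripper open.
Joint ranges: [-3, 3], [-0.9, 2.11], [0.09, 2.58], [-1.31, 4.45], [0.11, 2.69], [-2.54, 2.54]. Speed limits (rad/s): [2.39, 2.39, 3.01, 3.14, 3.14, 3.14].

INTERFACE

Orientations are given as a unit quaternion [w, x, y, z].
In Python, from plant import read_state, read_camera, get_calibration, hand_in, find_in, silhouettes, tip_extent gives the robot as it stands.
- The arm moves only by the tool send_rows, never from a script. Its arguments are lists of equal length, an entry for each row: "dp": the shift along the world's x, y, z in mm, a list of three; "yaw": the turn about the world's z in degrees; "claw": the opening, from -1 (shut) to 1 (fully open), so that 0 is half open. A call has 1 to 20 rows; each row is the pose to reach, as a shift and turn from the pose commanded when the call began; what a row does not reach only later rows make up. A row lasts 1/12 s, in which the tool goes at most 41.7 mm and 7.16 degrees, less where a joint would pass 70% of its speed; a pose out of reach is approached as far as the arm can. A call with a gripper value outside its range is refused whole. The fingers move at their own pace and stop on an object; the grip force is fixed at half the most. Time passes only in rows, so rows that repeat a pose let the fingers close. It gives the time, the measured TCP pose, the force, the opening and the grip force at its end, in the units of the state.
- read_state(): the state, without advancing time (a new reading comes with each control period).
- read_camera(name): name is "scene" or "side" or "wrist"; returns the picture (384x512x3 uint8, red, green, blue); there is no depth.
- get_calibration(name): a dict with "vfov" (degrees; the focal length in pixels is half the picture's height over the tangent of half this angle, whatever the lens; pixels are square), "cx", "cy" (the principal point, pixels), "T" (4x4, takes a point from camera to world coordinates); the wrist camera has in their place "hand_eye" (4x4, takes a point from camera to tool coordinates, whose origin is the TCP and whose axes are the flange's). Camera axes: x right, y up, looking along -z (the intrinsics and any distortion apply to the point x, -y, -z); pixel columns grow to the right and rows downward; lengths in m; the calibration is good to about 2 mm. A picture is of the moment at which its call begins: read the wrist's pose just before it. get_calibration takes no time and is no camera call.
- hand_in(): hands the job in; it is judged then, once.
Trained networks look in the newest picture that a camera, given by its name, has taken for a name from the list of things; names that differ only in an ending like _2 or _b are one class to them, and where a whole thing is asked for, a point or a joint stands for the part that bears it (a point fixed in the world has none). Each returns a list of dicts, best first, with "p" (0 to 1); they miss things now and then, are a little off and sometimes report something else, mostly with a low value. They report only what shows in the picture. A call takes as long as a camera call.
- find_in(thing, camera): "xy" ([column, row] in pixels, amid what is visible of it).
- silhouettes(thing, camera): "mask" (384x512 bool, what is visible of it) and "xy" ([column, row] in pixels, amid what is visible of it).
The state is a dict: "t": time; "joints": joint angles; "qd": joint speeds; "tau": joint torques, N m; "tool_pos": TCP position; "ee_rot": TCP orientation; "wrist_force": force on the tool from outside, world axes, zero at the start; "ft_torque": the same for the moment, N m; "opening": opening from 0.0 (shut) to 1.0 (fully open); "grasp_force": force on a finger pad.
Only numpy, scipy, OpenCV 4.12 (cv2) and the standard library are available. Lean on these libraries where they do the work, as an engineer would, in place of code of your own. Each camera call takes 0.05 s, during which the arm holds its last target. There are 200 camera calls.

TASK

The hose reel on the bench is waiting for a new hose; its mainspring is still wound and its drum hangs on the red ratchet pawl, so let the drum back until its hose port, shown by the yellow mark, is at the top. Push the pawl's black thumb pad down until the pawl has slid off the loaded tooth and its tail is pressed firmly into the rubber stop under it (about one kilogram of push, never more than two), and hold it there while the drum creeps back by itself; when the yellow mark on the drum's front flange comes up to the red pointer, let the pawl go so that it drops fully into the wheel and the next tooth stops the drum with the mark at the pointer or at most about a tooth past it. Do not touch the drum, and leave the other things on the bench where they are.

Things in the scene. Friction and masses are not known exactly. Their poses are not given: they have to be found in the camera images.
- reel: blue steel frame of the reel, fixed to the bench, base plate 200 x 200 mm, 230 mm tall over all. Origin on the bench below the axle, 61 mm behind the middle of the ratchet wheel. Its own x axis points along the axle from the grey spring can (at -x) to the ratchet side (+x), y level across the axle, z up; the drum's top is 220 mm above the bench and nothing stands above the pad
- axle (a point): point on the axle's centre line in the middle of the ratchet wheel's thickness, 61 mm along the reel's x and 125 mm above the bench; its axes are the reel's. The steel ratchet wheel turns about it: 16 teeth (22.5 deg or 0.393 rad each), crest radius 58 mm, root radius 50 mm, 12 mm thick
- drum: grey hose drum between the cheeks, two flanges of 190 mm diameter, turning with the ratchet wheel; origin on the axle in the front flange's outer face. Not to be touched
- mark (a point): yellow paint mark on the rim of the drum's front flange, 95 mm from the axle. Seen from the ratchet side (from +x of the reel, with its y to the right) the drum creeps back clockwise: at the start the mark is 1.5 to 2.3 rad short of the pointer, at the left, and comes up to the pointer over the left side
- pointer (a point): tip of the red pointer fixed to the frame just outside the flange's rim, 99 mm from the axle and 10 deg to the left of straight above it, so 17 mm to the reel's -y
- pawl: red pawl hinged on the frame beside the wheel's top: nose 55 mm to the reel's -y of its pivot, in the teeth, and tail to +y. Origin on the pivot, in the wheel's plane, 55 mm to the reel's +y of the axle and 187 mm above the bench
- pad_top (a point): middle of the upper face of the black rubber thumb pad on the tail's end, 32 mm (reel's x) x 34 mm (y) x 6 mm: 10 mm to +x and 63 mm to +y of the pivot, 203 mm above the bench with the pawl home. The pad slopes up to the reel's +y by 0.10 rad when home, and tips level and then down as it is pressed: it sinks 6.3 mm per 0.1 rad of pawl and shifts less than 5 mm sideways
- pawl_angle (a joint): angle of the red pawl, rad: 0 to 0.02 home between two teeth, growing as the pad is pressed. The nose leaves the loaded tooth and the drum begins to turn at about 0.10 to 0.15. Pushing takes 6 to 12 N on the pad before the nose slips off the tooth, then 2 to 5 N against the return spring. Let go, the spring snaps it home within 0.2 s
- stop_lug (a point): top of the blue lug that carries the stop screw, under the pawl's tail, 40 mm beyond the pivot along the reel's y, 145 mm above the bench. The rubber buffer on the screw meets the tail when the pawl is somewhere between 0.24 and 0.52 rad; the screw is set differently each time, so this must be felt: the push on the pad then rises by about 6 N per mm
- wheel (a joint): angle of ratchet wheel and drum, rad: 0 at the start, growing as the drum turns back, at about 0.16 rad/s (a brake slows it) while the pawl is clear; one tooth is 0.393
- can: red and white can, 86 mm diameter, 134 mm tall, upright; origin under its centre
- ball_joint: dark steel ball joint standing stud up, 44 mm diameter, 85 mm tall; origin under its centre
- coupling: brass hose coupling standing on end, 28 mm across, 52 mm tall; origin under its centre
- socket: steel deep socket standing on end, 29 mm diameter, 60 mm tall; origin under its centre

How it is judged:
By the outcome, as a careful person would: the job done as asked, in the order asked, and still so for the second after the job is handed in, with the robot touching nothing.
It also fails if it takes over 72 s, if anything falls off the work surface, if the arm or the gripper's body presses on something with over 40 N, if the wrist force passes 120 N, or if a joint passes its speed limit or range.

## Working session

There is one attempt and no reset: what is moved stays moved. The work goes in short steps, Python scripts to look and compute and a tool call to move; the robot and the scene stay as the last step left them, time stands still between calls to the robot, and variables do not carry over. Pictures are saved under pics/ and viewed, at most 10 in all, crops included, and the job is handed in when it is done.

Besides the shell and the picture viewer there is one more tool, called after "Emit:" as name(argument=value, ...) on one line, values as JSON. send_rows: Moves the arm, as the interface text tells. Its arguments: {"type":"object","properties":{"dp":{"type":"array","items":{"type":"array","items":{"type":"number"}}},"yaw":{"type":"array","items":{"type":"number"}},"claw":{"type":"array","items":{"type":"number"}}},"required":["dp","yaw","claw"]}

```bash
mkdir -p pics; cat > h.py <<'E'
import numpy as np, cv2
from plant import *
def cam(name):
    c=get_calibration(name); f=192/np.tan(np.radians(c['vfov'])/2)
    return c,f
def T_of(name):
    c,f=cam(name)
    if 'T' in c: return np.array(c['T']),c,f
    from scipy.spatial.transform import Rotation as R
    s=read_state(); q=s['ee_rot']; T=np.eye(4); T[:3,:3]=R.from_quat([q[1],q[2],q[3],q[0]]).as_matrix(); T[:3,3]=s['tool_pos']
    return T@np.array(c['hand_eye']),c,f
def proj(P,name,T=None):
    T0,c,f=T_of(name); T0=T0 if T is None else T
    p=np.linalg.inv(T0)@np.r_[P,1]; return np.array([c['cx']+f*p[0]/-p[2], c['cy']-f*p[1]/-p[2]])
def ray(px,name):
    T,c,f=T_of(name); d=T[:3,:3]@np.array([(px[0]-c['cx'])/f,-(px[1]-c['cy'])/f,-1]); return T[:3,3],d/np.linalg.norm(d)
def onz(px,name,z):
    o,d=ray(px,name); return o+d*(z-o[2])/d[2]
E
python3 - <<'E'
from h import *
ims=[]
for n in ['scene','side','wrist']:
    im=read_camera(n); cv2.imwrite(f'pics/{n}0.png',cv2.cvtColor(im,cv2.COLOR_RGB2BGR)); ims.append(im)
    c=get_calibration(n); print(n,{k:(np.round(v,3).tolist()) for k,v in c.items() if k not in('name',)} )
    for t in ['reel','pad_top','pawl','mark','pointer','drum','can','ball_joint','coupling','socket','stop_lug']:
        r=find_in(t,n)
        if r: print(n,t,[(np.round(x['xy'],1).tolist(),round(x['p'],2)) for x in r[:2]])
print(tip_extent, read_state())
cv2.imwrite('pics/a.png',cv2.cvtColor(np.hstack(ims[:2]),cv2.COLOR_RGB2BGR)[:, :])
E
```

```text
scene {'vfov': 56.505, 'cx': 264.133, 'cy': 193.066, 'T': [[-0.557, -0.568, 0.606, 1.085], [0.831, -0.394, 0.393, 0.308], [0.015, 0.722, 0.691, 0.716], [0.0, 0.0, 0.0, 1.0]]}
scene reel [([265.4, 192.0], 0.72)]
scene pad_top [([295.9, 182.3], 0.75)]
scene pawl [([298.4, 182.1], 0.66)]
scene mark [([251.5, 160.9], 0.91)]
scene pointer [([262.1, 193.7], 0.66)]
scene drum [([249.2, 166.8], 0.74)]
scene can [([175.9, 179.5], 0.8)]
scene ball_joint [([227.3, 259.1], 0.55)]
scene coupling [([293.6, 182.7], 0.59), ([278.3, 262.3], 0.55)]
scene socket [([340.8, 233.0], 0.74)]
scene stop_lug [([260.9, 199.1], 0.65), ([296.2, 183.5], 0.4)]
side {'vfov': 54.438, 'cx': 254.21, 'cy': 187.135, 'T': [[0.983, 0.118, -0.139, 0.458], [-0.182, 0.57, -0.801, -0.713], [-0.015, 0.813, 0.582, 0.638], [0.0, 0.0, 0.0, 1.0]]}
side reel [([237.1, 221.3], 0.87)]
side pad_top [([233.5, 147.7], 0.5)]
side pawl [([227.1, 143.1], 0.66)]
side mark [([246.6, 195.1], 0.58)]
side pointer [([234.3, 220.9], 0.71)]
side drum [([235.3, 220.9], 0.47)]
side can [([290.3, 304.7], 0.82)]
side ball_joint [([310.4, 219.8], 0.93)
[... 257 characters left out ...]
 {'t': 1.8, 'joints': array([ 1.24798715e+00,  4.23077844e-01,  1.62990285e+00, -2.05108273e-05,
        1.08860139e+00, -1.89667797e-02]), 'qd': array([ 2.82411109e-04,  7.68875058e-05,  6.38185076e-04,  1.84515793e-03,
       -2.23380503e-04,  1.46525173e-03]), 'tau': array([-2.21532719e-03, -5.44558132e+01, -2.74047124e+01,  6.44012354e-02,
        1.66929880e-02,  2.05014220e-05]), 'tool_pos': array([0.18694844, 0.59636774, 0.23968779]), 'ee_rot': array([9.85282330e-06, 1.51332779e-01, 9.88482873e-01, 3.66464433e-06]), 'wrist_force': array([-0.73689157, -1.12574623, -0.1486657 ]), 'ft_torque': array([0.04107926, 0.02580501, 0.01996662]), 'grasp_force': 0.0, 'opening': 1.0008716071246815}
```

View pics/scene0.png

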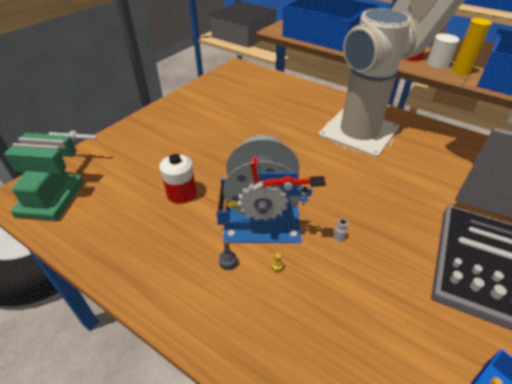

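View pics/side0.png

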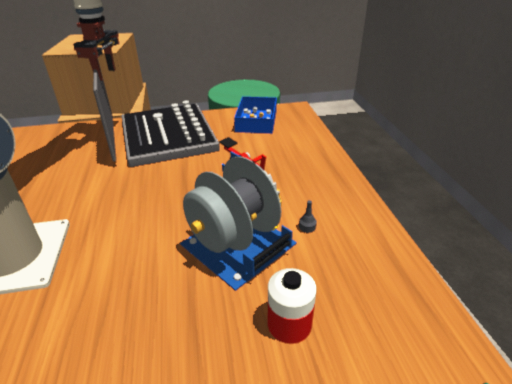

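Scene: ratchet wheel centre ≈(263,203), the black pad ≈(318,182), pointer base ≈(255,165), socket (341,231), ball joint (228,259), coupling (278,263). I'll enlarge the reel next.

```bash
python3 - <<'E'
from h import *
im=cv2.imread('pics/scene0.png')[125:255,205:365]
cv2.imwrite('pics/crop1.png',cv2.resize(im,(740,600),interpolation=cv2.INTER_CUBIC))
print(740/160,600/130)
E
```

```text
4.625 4.615384615384615
```

View pics/crop1.png

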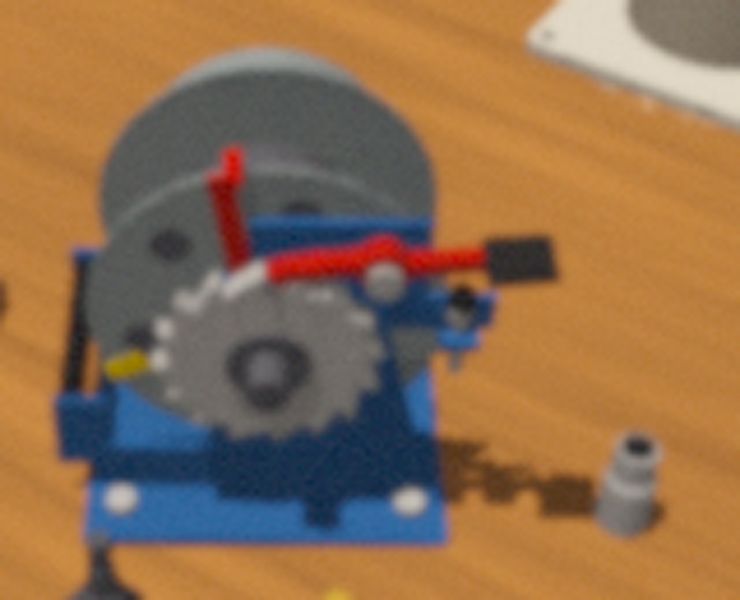

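```bash
cat > fit.py <<'E'
from h import *
from scipy.optimize import least_squares
obs={'pad':(317.4,181.1),'fl':(223.4,242),'fr':(301.2,242),'wl':(205+157/4.62,125+345/4.62)}
def W(p,q):
    c,s=np.cos(p[2]),np.sin(p[2]); return np.array([p[0]+c*q[0]-s*q[1],p[1]+s*q[0]+c*q[1],q[2]])
def res(p):
    pts={'pad':(.071,.118,.203),'fl':(p[3],-.1,.004),'fr':(p[3],.1,.004)}
    return np.r_[tuple(proj(W(p,pts[k]),'scene')-obs[k] for k in pts)]
if __name__=='__main__':
    g=onz((262,200),'scene',.1); r=least_squares(res,[g[0],g[1],.6,.1]); p=r.x
    print(p, np.round(r.fun,1))
    np.save('p.npy',p)
    for n,q in dict(pad=(.071,.118,.203),wheel=(.067,0,.125),crestL=(.067,-.058,.125),crestR=(.067,.058,.125),pivot=(.067,.055,.187),ptr=(.03,-.017,.125+.0975)).items():
        a=proj(W(p,q),'scene');b=proj(W(p,q),'side'); print(n,np.round(W(p,q),4),'scene',np.round(a,1),'crop',np.round((a-[205,125])*4.62),'side',np.round(b,1))
    print(onz(obs['pad'],'scene',.203))
E
python3 fit.py
```

```text
[ 0.54655083 -0.04762533  0.60300905  0.0794285 ] [ 0.4 -0.1 -1.  -0.1  0.5 -0.1]
pad [0.5381 0.0898 0.203 ] scene [317.8 181. ] crop [521. 259.] side [229.4 140.2]
wheel [ 0.6017 -0.0096  0.125 ] scene [262.7 204.9] crop [267. 369.] side [263.2 186.5]
crestL [ 0.6346 -0.0574  0.125 ] scene [237.6 204.8] crop [151. 369.] side [281.6 196.8]
crestR [0.5688 0.0381 0.125 ] scene [287.8 204.9] crop [382. 369.] side [246.2 177. ]
pivot [0.5705 0.0357 0.187 ] scene [288.1 185.2] crop [384. 278.] side [246.4 155.7]
ptr [ 0.5809 -0.0446  0.2225] scene [255.4 161.8] crop [233. 170.] side [256.9 159.7]
[0.53879676 0.08924053 0.203     ]
```

The fit is consistent: every residual is ≤1 px, and the wheel and pivot land where they appear. Next I'll measure the mark and move above the pad with the fingers closed.

```bash
cat > mark.py <<'E'
from fit import *
p=np.load('p.npy')
def mark(im,dbg=False):
    h=cv2.cvtColor(im,cv2.COLOR_RGB2HSV); m=cv2.inRange(h,(22,150,90),(34,255,255))
    m[:130]=0;m[250:]=0;m[:,:215]=0;m[:,310:]=0
    n,l,st,c=cv2.connectedComponentsWithStats(m)
    return [(st[i,4],c[i]) for i in range(1,n) if st[i,4]>=3]
def ang(px,xf=.03):
    o,d=ray(px,'scene'); c,s=np.cos(p[2]),np.sin(p[2]); ex=np.array([c,s,0]);ey=np.array([-s,c,0])
    O=np.array([p[0],p[1],0])+ex*xf; P=o+d*((O-o)@ex)/(d@ex)-O
    y,z=P@ey,P[2]-.125; return np.hypot(y,z),np.arctan2(-y,z)  # radius, angle left of up
def rep():
    im=read_camera('scene'); t=read_state()['t']
    for a,c in mark(im):
        for xf in (.03,):
            r,th=ang(c,xf); print(round(t,2),a,np.round(c,1),'r',round(r,4),'to go',round(th-np.radians(10),3))
    return im
if __name__=='__main__':
    im=rep()
    for xf in (.02,.025,.03,.035,.04):
        print(xf,[np.round(ang(c,xf),3) for a,c in mark(im)], np.round(ang((205+222/4.62,125+178/4.62),xf),3))
E
python3 mark.py
```

```text
1.85 34 [232.1 203.5] r 0.0814 to go 1.819
0.02 [array([0.087, 2.096])] [0.087 0.258]
0.025 [array([0.084, 2.046])] [0.091 0.246]
0.03 [array([0.081, 1.994])] [0.095 0.235]
0.035 [array([0.079, 1.938])] [0.099 0.225]
0.04 [array([0.077, 1.878])] [0.103 0.215]
```

Emit:
send_rows(dp=[[10, -15, 20], [35, -50, 20], [60, -86, 20], [85, -122, 20], [108, -156, 20], [131, -190, 20], [154, -224, 20], [177, -258, 20], [200, -290, 20], [223, -322, 20], [246, -354, 20], [269, -387, 20], [292, -420, 20], [315, -453, 20], [335, -483, 20], [345, -498, 20], [351, -506, 20], [351, -506, 20], [351, -506, 20], [351, -506, 20]], yaw=[0, -3, -6, -9, -12, -15, -18, -21, -24, -27, -30, -33, -35, -36, -37, -38, -38, -38, -38, -38], claw=[-1, -1, -1, -1, -1, -1, -1, -1, -1, -1, -1, -1, -1, -1, -1, -1, -1, -1, -1, -1])

```text
t: 3.52
tool_pos: [0.5372, 0.0914, 0.2596]
ee_rot: [-0.0, 0.464, 0.886, -0.0]
wrist_force: [0.8, -0.1, 0.5]
opening: 0.008
grasp_force: 0.0
```

```bash
python3 - <<'E'
from mark import *
im=rep(); cv2.imwrite('pics/crop2.png',cv2.cvtColor(cv2.resize(im[100:255,205:395],(760,600),interpolation=cv2.INTER_CUBIC),cv2.COLOR_RGB2BGR))
s=read_state(); print(s['tool_pos'],s['ee_rot'],s['wrist_force'],s['opening'],s['t'])
w=read_camera('wrist'); cv2.imwrite('pics/w1.png',cv2.cvtColor(w,cv2.COLOR_RGB2BGR))
print('pad pred wrist',proj(W(p,(.071,.118,.203)),'wrist'), [ (r['xy'],r['p']) for r in find_in('pad_top','wrist')])
E
```

```text
3.57 33 [232.1 203.6] r 0.0814 to go 1.821
[0.53714891 0.09156661 0.25963088] [-2.74432388e-04  4.64114728e-01  8.85775051e-01 -4.90549692e-05] [ 0.76604855 -0.58435633  0.10797267] 0.0010284575350775946 3.5667
pad pred wrist [259.28511899 217.111247  ] [([246.0, 215.1], 0.76), ([150.4, 247.7], 0.48)]
```

View pics/crop2.png

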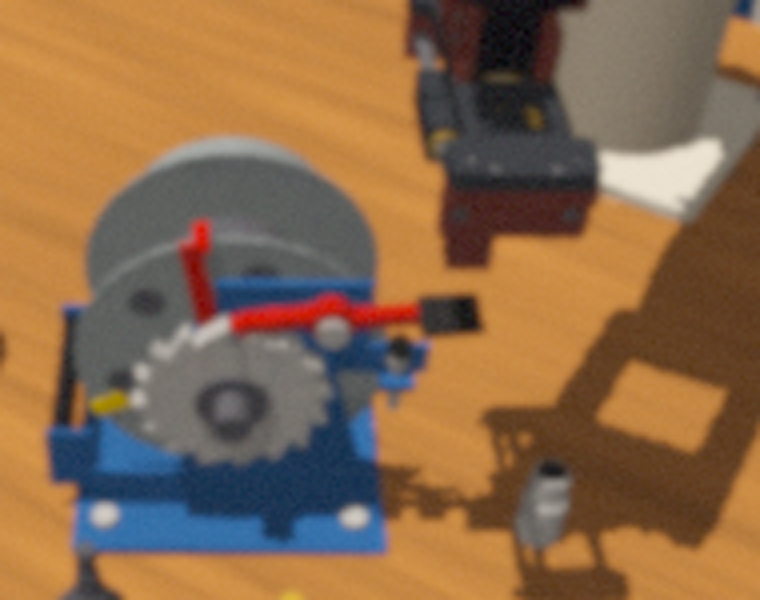

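View pics/w1.png

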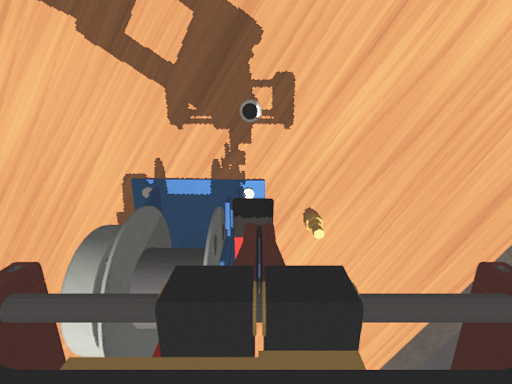

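Wrist view: pad at columns 233–273, rows 198 and down, and the finger split at column ≈260. I'll shift about 3 mm toward reel −x and go down to just above the pad. The mark has ≈1.8 rad to go, which is 4.6 teeth.

Emit:
send_rows(dp=[[-2.5, -2, -10], [-2.5, -2, -20], [-2.5, -2, -30], [-2.5, -2, -34], [-2.5, -2, -35], [-2.5, -2, -35]], yaw=[0, 0, 0, 0, 0, 0], claw=[-1, -1, -1, -1, -1, -1])

```text
t: 4.17
tool_pos: [0.5351, 0.0883, 0.2239]
ee_rot: [-0.001, 0.465, 0.885, -0.0]
wrist_force: [0.2, -0.1, 1.0]
opening: 0.008
grasp_force: 0.0
```

```bash
cat > st.py <<'E'
from mark import *
im=rep(); s=read_state(); print(round(s['t'],2),np.round(s['tool_pos'],4),np.round(s['wrist_force'],2))
E
python3 st.py; python3 - <<'E'
from mark import *
im=read_camera('side'); a=read_camera('scene'); print(read_state()['wrist_force'])
A=cv2.resize(a[130:230,255:355],(400,400),interpolation=cv2.INTER_CUBIC);B=cv2.resize(im[90:190,190:290],(400,400),interpolation=cv2.INTER_CUBIC)
cv2.imwrite('pics/c3.png',cv2.cvtColor(np.hstack([A,B]),cv2.COLOR_RGB2BGR))
E
```

```text
4.22 35 [231.9 203.5] r 0.0818 to go 1.818
4.22 [0.5355 0.0884 0.2244] [ 0.38  0.62 -0.25]
[-0.46690962 -0.44214683  0.06885278]
```

View pics/c3.png

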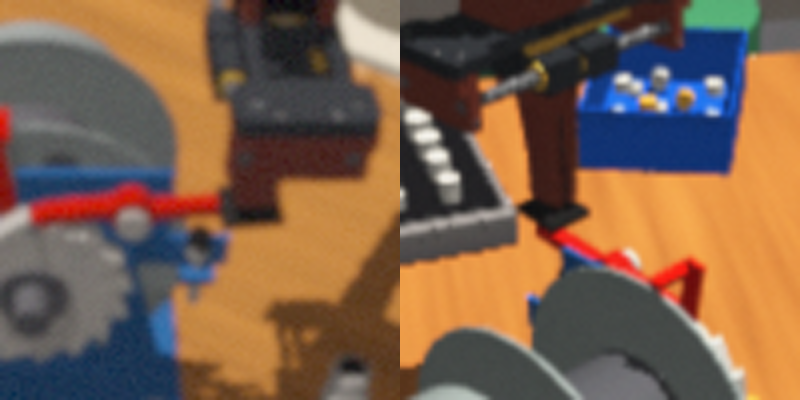

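The fingertip is centred over the pad in both views. Pressing slowly, staying short of the earliest stop position.

Emit:
send_rows(dp=[[0, 0, -2], [0, 0, -3.5], [0, 0, -4.5], [0, 0, -5.5], [0, 0, -6.5], [0, 0, -7.5], [0, 0, -8.5], [0, 0, -9.5], [0, 0, -10.5], [0, 0, -10.5]], yaw=[0, 0, 0, 0, 0, 0, 0, 0, 0, 0], claw=[-1, -1, -1, -1, -1, -1, -1, -1, -1, -1])

```text
t: 5.15
tool_pos: [0.5354, 0.0885, 0.2145]
ee_rot: [0.0, 0.465, 0.885, 0.0]
wrist_force: [0.4, 0.8, -0.3]
opening: 0.009
grasp_force: 0.0
```

Emit:
send_rows(dp=[[0, 0, -1], [0, 0, -2], [0, 0, -3], [0, 0, -4], [0, 0, -5], [0, 0, -6], [0, 0, -7], [0, 0, -7]], yaw=[0, 0, 0, 0, 0, 0, 0, 0], claw=[-1, -1, -1, -1, -1, -1, -1, -1])

```text
t: 5.82
tool_pos: [0.5354, 0.0885, 0.2069]
ee_rot: [-0.0, 0.465, 0.885, 0.0]
wrist_force: [-1.3, 3.8, 3.9]
opening: 0.005
grasp_force: 1.8
```

```bash
python3 st.py
```

```text
5.87 37 [230.7 201.3] r 0.0813 to go 1.717
5.87 [0.5354 0.0885 0.2071] [-1.67  3.64  3.13]
```

Emit:
send_rows(dp=[[0, 0, -1], [0, 0, -2], [0, 0, -2]], yaw=[0, 0, 0], claw=[-1, -1, -1])

```text
t: 6.12
tool_pos: [0.5354, 0.0884, 0.205]
ee_rot: [-0.0, 0.465, 0.885, 0.0]
wrist_force: [-1.4, 4.0, 3.3]
opening: 0.003
grasp_force: 1.9
```

Emit:
send_rows(dp=[[0, 0, -1], [0, 0, -1]], yaw=[0, 0], claw=[-1, -1])

```text
t: 6.28
tool_pos: [0.5354, 0.0884, 0.204]
ee_rot: [-0.0, 0.465, 0.885, -0.0]
wrist_force: [-1.8, 3.3, 4.0]
opening: 0.008
grasp_force: 2.0
```

Emit:
send_rows(dp=[[0, 0, -1], [0, 0, -2], [0, 0, -2]], yaw=[0, 0, 0], claw=[-1, -1, -1])

```text
t: 6.53
tool_pos: [0.5355, 0.0884, 0.2022]
ee_rot: [0.0, 0.465, 0.885, 0.0]
wrist_force: [-1.7, 4.0, 5.3]
opening: 0.008
grasp_force: 3.1
```

Emit:
send_rows(dp=[[0, 0, -1], [0, 0, -1]], yaw=[0, 0], claw=[-1, -1])

```text
t: 6.7
tool_pos: [0.5355, 0.0885, 0.2015]
ee_rot: [0.0, 0.465, 0.885, 0.0]
wrist_force: [-3.1, 3.6, 8.8]
opening: 0.005
grasp_force: 4.9
```

Emit:
send_rows(dp=[[0, 0, -1], [0, 0, -1]], yaw=[0, 0], claw=[-1, -1])

```text
t: 6.87
tool_pos: [0.5355, 0.0885, 0.201]
ee_rot: [0.0, 0.465, 0.885, 0.0]
wrist_force: [-5.2, 3.0, 11.8]
opening: 0.004
grasp_force: 6.8
```

The stop is felt: 8.8, then 11.8 N. Holding here while I track the drum.

Emit:
send_rows(dp=[[0, 0, 0], [0, 0, 0], [0, 0, 0], [0, 0, 0], [0, 0, 0], [0, 0, 0], [0, 0, 0], [0, 0, 0], [0, 0, 0], [0, 0, 0], [0, 0, 0], [0, 0, 0]], yaw=[0, 0, 0, 0, 0, 0, 0, 0, 0, 0, 0, 0], claw=[-1, -1, -1, -1, -1, -1, -1, -1, -1, -1, -1, -1])

```text
t: 7.87
tool_pos: [0.5355, 0.0885, 0.2011]
ee_rot: [0.0, 0.465, 0.885, 0.0]
wrist_force: [-5.0, 3.2, 12.0]
opening: 0.007
grasp_force: 6.6
```

```bash
python3 st.py
```

```text
7.92 48 [226.7 193.4] r 0.0855 to go 1.385
7.92 [0.5355 0.0884 0.2011] [-5.07  3.96 12.47]
```

Emit:
send_rows(dp=[[0, 0, 0], [0, 0, 0], [0, 0, 0], [0, 0, 0], [0, 0, 0], [0, 0, 0], [0, 0, 0], [0, 0, 0], [0, 0, 0], [0, 0, 0], [0, 0, 0], [0, 0, 0], [0, 0, 0], [0, 0, 0], [0, 0, 0], [0, 0, 0], [0, 0, 0], [0, 0, 0], [0, 0, 0], [0, 0, 0]], yaw=[0, 0, 0, 0, 0, 0, 0, 0, 0, 0, 0, 0, 0, 0, 0, 0, 0, 0, 0, 0], claw=[-1, -1, -1, -1, -1, -1, -1, -1, -1, -1, -1, -1, -1, -1, -1, -1, -1, -1, -1, -1])

```text
t: 9.58
tool_pos: [0.5355, 0.0885, 0.2011]
ee_rot: [0.0, 0.465, 0.885, 0.0]
wrist_force: [-4.1, 4.5, 12.2]
opening: 0.004
grasp_force: 6.6
```

```bash
python3 st.py
```

```text
9.63 51 [226.7 186.3] r 0.0876 to go 1.118
9.63 [0.5355 0.0885 0.2011] [-4.1   3.56 12.19]
```

Emit:
send_rows(dp=[[0, 0, 0], [0, 0, 0], [0, 0, 0], [0, 0, 0], [0, 0, 0], [0, 0, 0], [0, 0, 0], [0, 0, 0], [0, 0, 0], [0, 0, 0], [0, 0, 0], [0, 0, 0], [0, 0, 0], [0, 0, 0], [0, 0, 0], [0, 0, 0], [0, 0, 0], [0, 0, 0], [0, 0, 0], [0, 0, 0]], yaw=[0, 0, 0, 0, 0, 0, 0, 0, 0, 0, 0, 0, 0, 0, 0, 0, 0, 0, 0, 0], claw=[-1, -1, -1, -1, -1, -1, -1, -1, -1, -1, -1, -1, -1, -1, -1, -1, -1, -1, -1, -1])

```text
t: 11.3
tool_pos: [0.5355, 0.0885, 0.2011]
ee_rot: [0.0, 0.465, 0.885, 0.0]
wrist_force: [-4.6, 4.3, 12.2]
opening: 0.006
grasp_force: 6.6
```

Emit:
send_rows(dp=[[0, 0, 0], [0, 0, 0], [0, 0, 0], [0, 0, 0], [0, 0, 0], [0, 0, 0], [0, 0, 0], [0, 0, 0], [0, 0, 0], [0, 0, 0], [0, 0, 0], [0, 0, 0], [0, 0, 0], [0, 0, 0], [0, 0, 0], [0, 0, 0], [0, 0, 0], [0, 0, 0], [0, 0, 0], [0, 0, 0]], yaw=[0, 0, 0, 0, 0, 0, 0, 0, 0, 0, 0, 0, 0, 0, 0, 0, 0, 0, 0, 0], claw=[-1, -1, -1, -1, -1, -1, -1, -1, -1, -1, -1, -1, -1, -1, -1, -1, -1, -1, -1, -1])

```text
t: 12.97
tool_pos: [0.5355, 0.0885, 0.2011]
ee_rot: [0.0, 0.465, 0.885, 0.0]
wrist_force: [-5.1, 3.7, 11.9]
opening: 0.008
grasp_force: 6.6
```

Emit:
send_rows(dp=[[0, 0, 0], [0, 0, 0], [0, 0, 0], [0, 0, 0], [0, 0, 0], [0, 0, 0], [0, 0, 0], [0, 0, 0], [0, 0, 0], [0, 0, 0], [0, 0, 0], [0, 0, 0], [0, 0, 0], [0, 0, 0], [0, 0, 0], [0, 0, 0], [0, 0, 0], [0, 0, 0], [0, 0, 0], [0, 0, 0]], yaw=[0, 0, 0, 0, 0, 0, 0, 0, 0, 0, 0, 0, 0, 0, 0, 0, 0, 0, 0, 0], claw=[-1, -1, -1, -1, -1, -1, -1, -1, -1, -1, -1, -1, -1, -1, -1, -1, -1, -1, -1, -1])

```text
t: 14.63
tool_pos: [0.5355, 0.0885, 0.2011]
ee_rot: [0.0, 0.465, 0.885, 0.0]
wrist_force: [-5.0, 4.1, 13.1]
opening: 0.006
grasp_force: 6.6
```

```bash
cat >> st.py <<'E'
cv2.imwrite('pics/last.png',cv2.cvtColor(cv2.resize(im[140:220,215:315],(750,600),interpolation=cv2.INTER_CUBIC),cv2.COLOR_RGB2BGR))
E
python3 st.py; cp pics/last.png pics/m1.png
```

```text
14.68 68 [240.5 168.8] r 0.0923 to go 0.401
14.68 [0.5355 0.0885 0.2011] [-4.65  3.25 11.98]
```

View pics/m1.png

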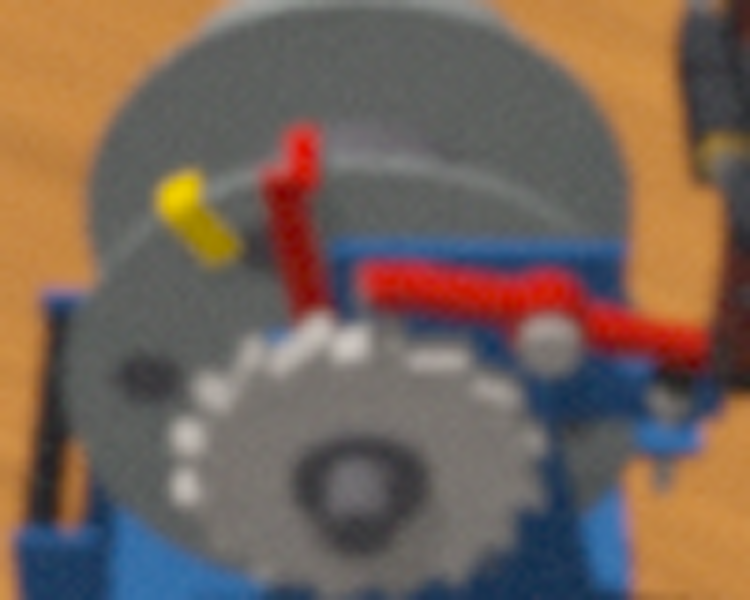

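The mark (≈(239,168)) is left of the pointer (≈(252,165)) and the pawl is fully pressed. ~0.35–0.4 rad to go.

Emit:
send_rows(dp=[[0, 0, 0], [0, 0, 0], [0, 0, 0], [0, 0, 0], [0, 0, 0], [0, 0, 0], [0, 0, 0], [0, 0, 0], [0, 0, 0], [0, 0, 0], [0, 0, 0], [0, 0, 0], [0, 0, 0], [0, 0, 0], [0, 0, 0], [0, 0, 0], [0, 0, 0], [0, 0, 0], [0, 0, 0]], yaw=[0, 0, 0, 0, 0, 0, 0, 0, 0, 0, 0, 0, 0, 0, 0, 0, 0, 0, 0], claw=[-1, -1, -1, -1, -1, -1, -1, -1, -1, -1, -1, -1, -1, -1, -1, -1, -1, -1, -1])

```text
t: 16.27
tool_pos: [0.5355, 0.0885, 0.2011]
ee_rot: [0.0, 0.465, 0.885, 0.0]
wrist_force: [-4.3, 3.8, 11.2]
opening: 0.002
grasp_force: 6.6
```

```bash
python3 st.py; cp pics/last.png pics/m2.png; python3 - <<'E'
from mark import *
for xf in (.025,.03,.035):
  print(xf,'ptr',[(np.round((proj(W(p,(xf,-r*np.sin(a),.125+r*np.cos(a))),'scene')-[215,140])*7.5)).tolist() for r in (.075,.095,.099) for a in (.1745,)],
  'm1 in/out left',np.round([ang((215+x/7.5,140+y/7.5),xf) for x,y in((225,255),(178,207),(182,180))],3).tolist())
E
```

```text
16.32 49 [247.4 164.6] r 0.0959 to go 0.195
16.32 [0.5355 0.0885 0.2011] [-4.84  3.74 12.21]
0.025 ptr [[316.0, 215.0], [305.0, 163.0], [302.0, 153.0]] m1 in/out left [[0.071, 0.616], [0.094, 0.618], [0.102, 0.547]]
0.03 ptr [[316.0, 225.0], [305.0, 174.0], [302.0, 163.0]] m1 in/out left [[0.074, 0.58], [0.097, 0.591], [0.105, 0.524]]
0.035 ptr [[316.0, 236.0], [305.0, 185.0], [302.0, 174.0]] m1 in/out left [[0.078, 0.547], [0.1, 0.565], [0.109, 0.503]]
```

View pics/m2.png

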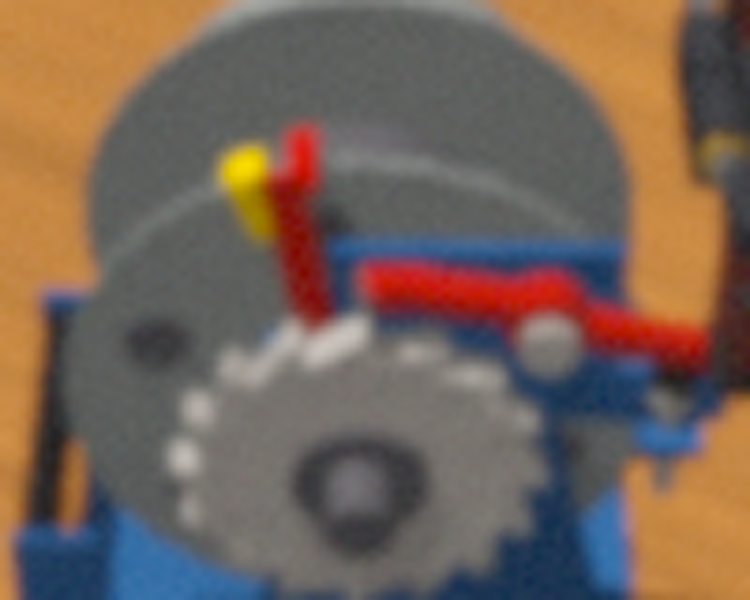

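Mark ≈(247,165) touches the pointer's left side (the at-pointer position is ≈(255,163)), with ~0.19 rad to go (≈1.3 s).

Emit:
send_rows(dp=[[0, 0, 0], [0, 0, 0], [0, 0, 0], [0, 0, 0], [0, 0, 0], [0, 0, 0], [0, 0, 0], [0, 0, 0], [0, 0, 0], [0, 0, 0], [0, 0, 0], [0, 0, 0], [0, 0, 0]], yaw=[0, 0, 0, 0, 0, 0, 0, 0, 0, 0, 0, 0, 0], claw=[-1, -1, -1, -1, -1, -1, -1, -1, -1, -1, -1, -1, -1])

```text
t: 17.4
tool_pos: [0.5355, 0.0885, 0.2011]
ee_rot: [0.0, 0.465, 0.885, 0.0]
wrist_force: [-5.0, 3.3, 12.3]
opening: 0.005
grasp_force: 6.6
```

```bash
python3 st.py; cp pics/last.png pics/m3.png
```

```text
17.45 6 [251.5 160. ] r 0.1056 to go 0.069
17.45 [0.5355 0.0885 0.2011] [-4.15  3.62 12.41]
```

View pics/m3.png

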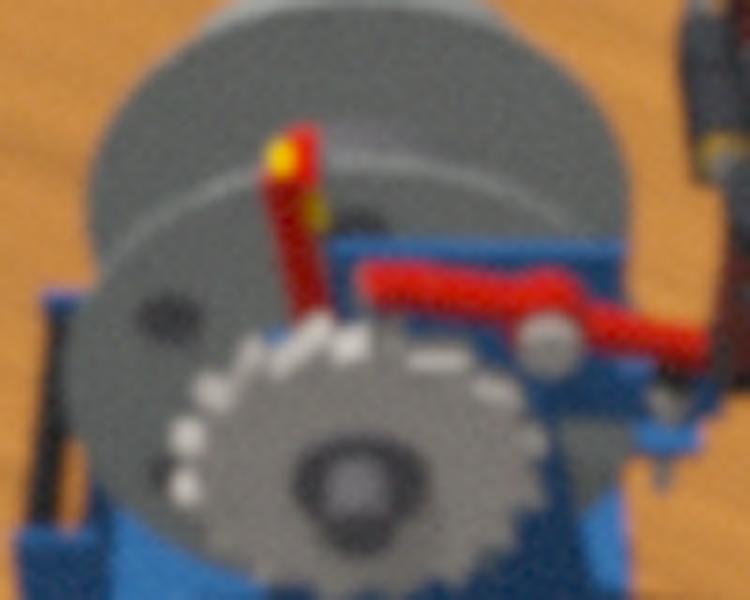

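The mark is now directly behind the pointer, at ≈(252,160), with its inner end at the predicted at-pointer spot. Releasing now.

Emit:
send_rows(dp=[[0, 0, 40], [0, 0, 75], [-6, 8, 90], [-20, 30, 100], [-35, 55, 100], [-50, 75, 100], [-60, 90, 100], [-60, 90, 100], [-60, 90, 100], [-60, 90, 100], [-60, 90, 100], [-60, 90, 100], [-60, 90, 100], [-60, 90, 100], [-60, 90, 100], [-60, 90, 100], [-60, 90, 100], [-60, 90, 100]], yaw=[0, 0, 0, 0, 0, 0, 0, 0, 0, 0, 0, 0, 0, 0, 0, 0, 0, 0], claw=[-1, -1, -1, -1, -1, -1, -1, -1, -1, -1, -1, -1, -1, -1, -1, -1, -1, -1])

```text
t: 18.95
tool_pos: [0.4754, 0.1784, 0.3002]
ee_rot: [0.0, 0.465, 0.885, 0.0]
wrist_force: [0.2, -0.0, 0.5]
opening: 0.004
grasp_force: 0.0
```

```bash
python3 st.py
```

```text
19.0 54 [259.6 163.6] r 0.0926 to go -0.091
19.0 [0.4754 0.1784 0.3002] [0.25 0.08 0.35]
```

Emit:
send_rows(dp=[[0, 0, 0], [0, 0, 0], [0, 0, 0], [0, 0, 0], [0, 0, 0], [0, 0, 0], [0, 0, 0], [0, 0, 0], [0, 0, 0], [0, 0, 0], [0, 0, 0], [0, 0, 0]], yaw=[0, 0, 0, 0, 0, 0, 0, 0, 0, 0, 0, 0], claw=[-1, -1, -1, -1, -1, -1, -1, -1, -1, -1, -1, -1])

```text
t: 20.0
tool_pos: [0.4754, 0.1784, 0.3002]
ee_rot: [-0.0, 0.465, 0.885, -0.0]
wrist_force: [-0.1, 0.3, 0.5]
opening: 0.003
grasp_force: 0.0
```

```bash
python3 st.py; cp pics/last.png pics/m4.png
```

```text
20.05 53 [259.5 163.6] r 0.0927 to go -0.09
20.05 [0.4754 0.1784 0.3002] [-0.25  0.22 -0.66]
```

View pics/m4.png

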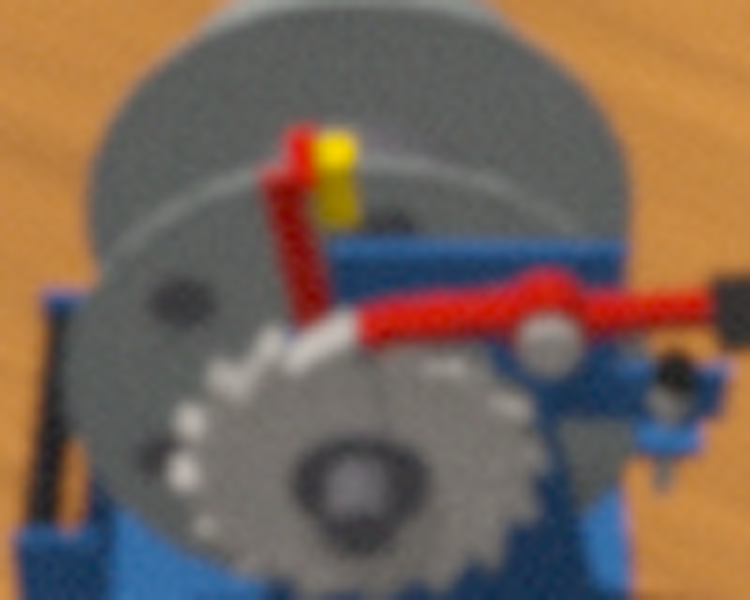

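The drum is stopped with the pawl home in the teeth, and the mark (260,164) sits ~0.1 rad past the pointer.

```bash
python3 -c "from plant import *; print(hand_in())"
```

```text
the job is handed in; nothing more can be done
None
```

The job is done and handed in: I held the pawl on its stop at about 12 N and let it go with the mark at the pointer. The next tooth stopped the drum with the mark about 0.1 rad (a quarter tooth) past the pointer, and the arm is clear.

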